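# Unlock the cam and push the heel carriage home

### The arm

A 6-joint arm with a two-finger parallel gripper is mounted at the origin on the work surface. World frame = base frame: x ahead of the robot, y to its left, z up, the work surface at z = 0. Lengths are in m, angles in degrees, forces in N, time in s.
With the tool pointing down it reaches from about 0.25 to 0.725 m from the base axis. Payload 9.7 kg.
Tool frame: the origin (TCP) lies at the centre of the arm's flange, where the gripper is bolted on; the fingertips stand 173 mm ahead of it and the grasp point (between the pads) lies bot.grip_depth ahead of it (bot.grip_depth is the distance from the TCP to the grasp point, in m); z points along the fingers, y is the direction in which the jaws open and shut (so a half turn about z gives the same grasp; the last joint's range is limited). The gripper opens to 85 mm and grips with 20 to 120 N. Pads are 22 mm wide; open, the fingers measure 114 mm over their backs; the gripper's body (76 mm by 85 mm) begins 54 mm behind the grasp point. The pads swing forward as they close: fully open they stand 13 mm farther back than shut.
Start: joints at [-64.171, 4.979, 10.078, 95.1, 0, 90], TCP at [0.24, -0.495, 0.405] pointing down, gripper open.
Joint ranges: [-179.16, 179.16], [-48.56, 103.87], [-65.8, 70.77], [-126.05, 130.52], [-82.76, 87.17], [-180, 180]. Speed limits (degrees/s): [127.2, 127.2, 147.25, 180, 180, 180].

### API

Orientations are given as [roll, pitch, yaw] about the fixed x, y, z axes, in that order (R = Rz(yaw) Ry(pitch) Rx(roll)).
In Python, from workcell import status, viewer, bot gives the robot as it stands. The module is installed in compiled form; this text tells all that it offers.
- The arm moves only by the tool move_arm, never from a script. Its argument "commands" is a list of rows, each an object with "claw": the gripper's target within -1 to 1 (fully open at 1, half-way at 0, shut at -1); "travel": the shift along the tool's x, y, z in cm, a list of three; "turn": the turn about the tool's z in degrees. A call has 1 to 5 rows; each row shifts and turns the commanded pose from where the row before left it, along the tool's axes as they then stand; what a row does not reach is not made up. A row lasts 1/12 s, in which the tool goes at most 41.7 mm and 7.16 degrees, less where a joint would pass 70% of its speed; a pose out of reach is approached as far as the arm can. A call is refused whole if a number of a shift passes 4.17 or a number of a turn 7.16, either way. A call with a gripper value outside its range is refused whole. The fingers move at their own pace and stop on an object; "squeeze" is the grip in N (left out, the last holds). Time passes only in rows, so rows that do not move let the fingers close. It gives the time, the measured TCP pose, the force and the opening at its end, in the units of the state.
- status.get_obs(): the state, without advancing time (a new reading comes with each control period).
- viewer.camera(name): name is "side" or "top"; returns the picture (384x512x3 uint8, blue, green, red); there is no depth.
- viewer.camera_params(name): a dict with "camera_matrix" (3x3 intrinsics, pixels), "xyz" and "rotation" of the camera in the world. Camera axes: x right, y up, looking along -z (the intrinsics and any distortion apply to the point x, -y, -z); pixel columns grow to the right and rows downward; lengths in m; the calibration is good to about 2 mm. A picture is of the moment at which its call begins. camera_params takes no time and is no camera call.
- bot.job_done(): hands the job in, once; it reports no verdict.
The state is a dict: "time": time; "q": joint angles; "qd": joint speeds; "joint_efforts": joint torques, N m; "ee_pos": TCP position; "tcp_rot": TCP orientation; "wrist_force": force on the tool from outside, world axes, zero at the start; "torque": the same for the moment, N m; "opening": finger opening in m.
Only numpy, scipy, OpenCV 4.12 (cv2) and the standard library are available. Lean on these libraries where they do the work, as an engineer would, in place of code of your own. Each camera call takes 0.05 s, during which the arm holds its last target.

### The job

On the heel nailing jig, push the cam's lever round with a fingertip, all the way to its stop pin, so that the low point of the cam faces the carriage; only then push the steel carriage forward from behind until it is fully home against the cam, with the rubber heel under the nail guide. Lift nothing, and leave everything else on the bench where it is.

Things in the scene. Friction and masses are not known exactly. Their poses are not given: they have to be found in the camera images.
- jig: Heel nailing jig, fixed to the bench: plywood board 12 mm thick, x -200 to +75 mm, y -125 to +125 mm. Origin: on the cam's vertical pivot axis, at bench height; x is 'forward' (from the carriage to the cam), y to the left of that, z up. Two dark steel channel walls run along x either side of the carriage: inner faces 64 mm apart, outer 84 mm, tops 30 mm above the bench.
- nail_guide (a point): Middle of the top of the steel nail guide bridge that crosses the channel, 64 mm above the bench; the bridge is 22 mm along the jig's x and 100 mm wide. Fixed.
- cam (a joint): Turn of the cam in rad, counter-clockwise from above. 0: high point faces the carriage, lever along the jig's -y. 3.14: low point faces the carriage, lever along +y. Between, the lever swings over the jig's +x side; its direction in the jig's frame is this value minus 90 degrees. Starts at 0 to 0.9; a stop (steel pin) ends the turn at 3.19. Stiff (0.28 N m of friction); stays where left.
- cam_pivot (a point): Point on the cam's pivot axis at the lever's mid-height, 57 mm above the bench.
- lever_end (a point): Centre of the black ball (22 mm diameter) at the end of the cam's lever, 88 mm from the pivot axis, 57 mm above the bench. The lever is a straight dark steel bar 14 mm wide, 50 to 64 mm above the bench, from the hub (26 mm diameter, top 68 mm above the bench) to the ball.
- cam_edge (a point): Fixed point where the cam's low point lies when it faces the carriage: the home place of the carriage's front face. The cam is a flat steel disc of 76 mm diameter, 34 to 46 mm above the bench, its centre 18 mm off the pivot: the edge is 56 mm from the pivot at the high point, 20 mm at the low point.
- push_plate (a point): Centre of the rear face of the carriage's upright push plate, 54 mm above the bench; push here along the jig's +x. The plate is 60 mm wide, 31 to 77 mm above the bench. In the jig's frame it starts at x -150 to -139 mm and is home at x -100 mm.
- carriage: Loose steel slide lying in the channel, 80 mm long, 60 mm wide, about 0.7 kg, with a black rubber heel on it and an upright push plate at its rear. Origin at the centre of its underside, 12 mm above the bench; x forward, z up. Its front face, 40 mm ahead of the origin, meets the cam's edge.
- polish_tin: A loose shoe polish tin, 66 mm wide, 24 mm high, on the jig's board. Leave it alone. Origin: underside.
- thread_spool: A loose black thread spool, 38 mm wide, 48 mm high, on the jig's board. Leave it alone. Origin: underside.
- hammer: A loose hammer lying on the bench, 260 mm long. Leave it alone. Origin: underside.
- glue_jar: A loose jar, 68 mm wide, 85 mm high. Leave it alone. Origin: underside.
- brush: A loose brush lying on the bench, 170 mm long. Leave it alone. Origin: underside.
- spare_heel: A loose spare rubber heel, about 63 x 56 mm, 20 mm thick. Leave it alone. Origin: underside.
- tool_pot: A loose metal pot, 80 mm wide, 95 mm high. Leave it alone. Origin: underside.
- nail_can: A loose can, 64 mm wide, 60 mm high. Leave it alone. Origin: underside.
Things that resemble listed ones, but are neither listed nor needed, are in the scene too. What is shaped like the carriage but blue or purple is not meant.

How it is judged (in metres and radians):
On the way, in this order (a step that is already met when the one before it is completed fails the run):
1. the cam is turned to its low point (within 0.29 rad) while the carriage is still back (value of joint cam above 2.85 rad and x of push_plate in the frame of jig below -0.125 m), for 0.2 s.
2. the carriage is pushed home against the low cam (value of joint cam above 2.85 rad and x of push_plate in the frame of jig above -0.104 m), for 0.2 s.
At the end, for the whole second after the job is handed in: The cam stands at its low point (joint above 2.85 rad) and the carriage is home: the rear face of its push plate no more than 4 mm short of its home place (jig x above -104 mm), lying flat in the channel and at rest (all of step 2 and z of push_plate in the frame of jig below 0.06 m and angle between push_plate's own z axis and vertical below 0.08 rad and linear speed of carriage below 0.01 m/s); the robot touches nothing.
It fails at once if the carriage is pushed forward before the cam is near its low point (value of joint cam below 2.6 rad and x of push_plate in the frame of jig above -0.125 m).
It fails at once if the carriage is lifted or tipped out of its channel (z of push_plate in the frame of jig above 0.066 m or angle between push_plate's own z axis and vertical above 0.2 rad).
It fails at once if a loose thing on the bench or board is moved more than 3 cm or lifted (distance of any of polish_tin, thread_spool, hammer, glue_jar, brush, spare_heel, tool_pot, nail_can from where it was at the start of the episode above 0.03 m).
It also fails if it takes over 58 s, if anything falls off the work surface, if the arm or the gripper's body presses on something with over 40 N, if the wrist force passes 120 N, or if a joint passes its speed limit or range.

## Working session

There is one attempt and no reset: what is moved stays moved. The work goes in short steps, Python scripts to look and compute and a tool call to move; the robot and the scene stay as the last step left them, time stands still between calls to the robot, and variables do not carry over. Pictures are saved under pics/ and viewed, and the job is handed in when it is done.

Besides the shell and the picture viewer there is one more tool, called after ">>>" in YAML: its name, and indented under it one key for each argument. move_arm: Moves the arm, as the interface text tells. Its arguments: {"type":"object","properties":{"commands":{"type":"array"},"squeeze":{"type":"number"}},"required":["commands"]}

```bash
mkdir -p pics; ls
python3 - <<'E'
from workcell import status, viewer, bot
import cv2
o=status.get_obs();print(o, bot.grip_depth)
for n in("side","top"):
    im=viewer.camera(n);cv2.imwrite(f"pics/{n}0.png",im)
    print(viewer.camera_params(n))
E
```

```text
pics
{'time': 0.0, 'q': array([-6.41733316e+01,  5.01130559e+00,  1.00329398e+01,  9.50982586e+01,
       -1.23152184e-03,  8.99999470e+01]), 'qd': array([-0.02897036,  0.01692701, -0.05800335,  0.00413877, -0.02147661,
        0.03497174]), 'joint_efforts': array([-2.45309471e-03, -5.20383132e+01,  4.64807653e+01,  1.63282268e-02,
       -1.76502226e-04, -1.42399406e-05]), 'ee_pos': array([ 0.23960683, -0.49506785,  0.40396737]), 'tcp_rot': array([-1.79923376e+02,  1.23144983e-03,  2.58267230e+01]), 'wrist_force': array([-0.4880117 ,  0.1548838 ,  0.23369252]), 'torque': array([ 0.03739095, -0.03231131,  0.02103047]), 'opening': 0.08536156819359245} 0.1547
{'camera_matrix': array([[359.36355129,   0.        , 248.59931965],
       [  0.        , 359.36355129, 191.15527636],
       [  0.        ,   0.        ,   1.        ]]), 'xyz': array([0.46324861, 0.66878022, 0.86471422]), 'rotation': array([  42.02731586,    1.04502186, -167.57857176])}
{'camera_matrix': array([[418.49652579,   0.        , 255.65437608],
       [  0.        , 418.49652579, 188.75555345],
       [  0.        ,   0.        ,   1.        ]]), 'xyz': array([ 0.47112616, -0.0195776 ,  1.40756475]), 'rotation': array([  7.44328935,  -0.2257139 , -89.43370643])}
```

View pics/side0.png

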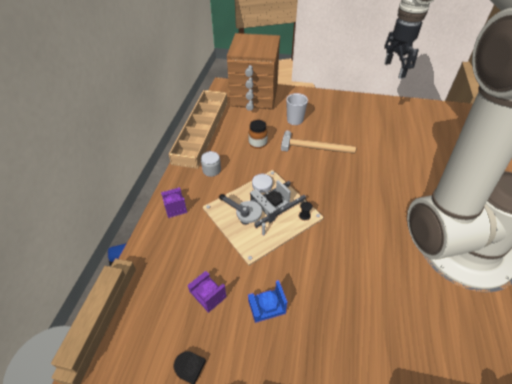

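View pics/top0.png

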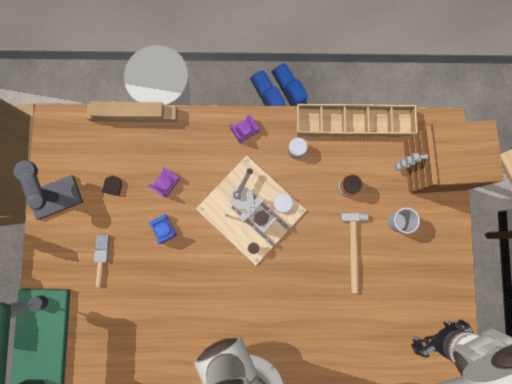

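Run:
```python
import cv2,numpy as np
a=cv2.imread("pics/top0.png")[145:275,185:320];b=cv2.imread("pics/side0.png")[160:265,195:330]
cv2.imwrite("pics/topz.png",cv2.resize(a,None,fx=4.4,fy=4.4,interpolation=cv2.INTER_CUBIC))
cv2.imwrite("pics/sidez.png",cv2.resize(b,None,fx=5,fy=5,interpolation=cv2.INTER_CUBIC))
```

```text
(no output)
```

View pics/topz.png

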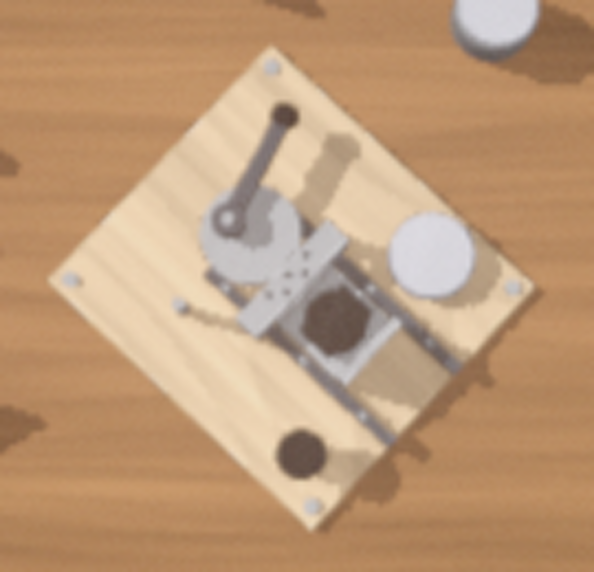

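View pics/sidez.png

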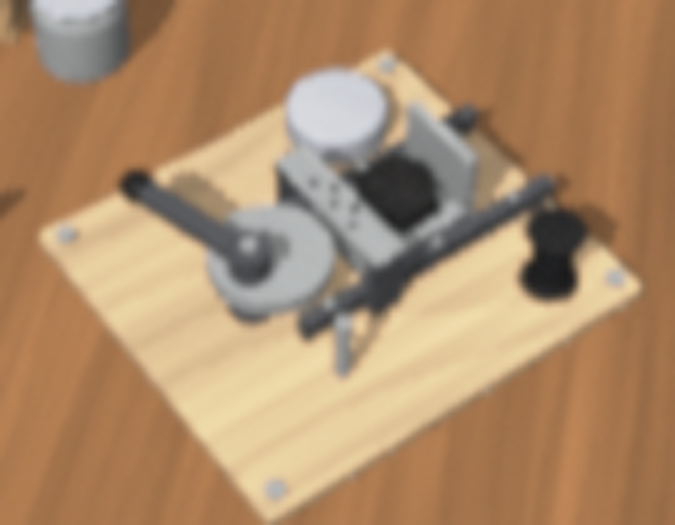

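```bash
cat > h.py <<'E'
import numpy as np, cv2
from scipy.spatial.transform import Rotation as R
from workcell import viewer
def ray(n,u,v):
    p=viewer.camera_params(n);K=p["camera_matrix"]
    d=np.array([(u-K[0,2])/K[0,0],-(v-K[1,2])/K[1,1],-1.])
    return np.array(p["xyz"]),R.from_euler('xyz',p["rotation"],degrees=True).as_matrix()@d
def onz(n,u,v,z):
    o,d=ray(n,u,v);return o+d*(z-o[2])/d[2]
def proj(n,P):
    p=viewer.camera_params(n);K=p["camera_matrix"]
    c=R.from_euler('xyz',p["rotation"],degrees=True).as_matrix().T@(np.array(P)-p["xyz"])
    return K[0,2]+K[0,0]*c[0]/-c[2],K[1,2]+K[1,1]*(-c[1])/-c[2]
T=lambda x,y:((x+.5)/4.4+185-.5,(y+.5)/4.4+145-.5)
S=lambda x,y:((x+.5)/5+195-.5,(y+.5)/5+160-.5)
E
python3 - <<'E'
from h import *
C=np.array([onz("top",*T(*c),.012) for c in[(272,45),(538,288),(312,530),(48,280)]])
print("corners\n",C.round(4))
e=[C[0]-C[1],C[3]-C[2],C[3]-C[0],C[2]-C[1]]
for v in e: print(np.linalg.norm(v),np.degrees(np.arctan2(v[1],v[0])))
# rotation: +x dirs e0,e1 ; +y dirs e2,e3
a=np.mean([np.arctan2(e[0][1],e[0][0]),np.arctan2(e[1][1],e[1][0]),np.arctan2(e[2][1],e[2][0])-np.pi/2,np.arctan2(e[3][1],e[3][0])-np.pi/2])
ex=np.array([np.cos(a),np.sin(a)]);ey=np.array([-ex[1],ex[0]])
org=C.mean(0)[:2]+ex*.0625
print("yaw",np.degrees(a),"org",org)
hub=onz("top",*T(229,218),.068);ball=onz("top",*T(284,115),.057)
hub2=onz("side",*S(250,242),.068);ball2=onz("side",*S(136,185),.057)
cs=[onz("side",*S(*c),.012) for c in[(40,236),(388,48),(641,288),(270,522)]]
print("side corners",np.round(cs,4))
J=lambda p:np.round([(p[:2]-org)@ex,(p[:2]-org)@ey],4)
for n,p in dict(hub=hub,hub2=hub2,ball=ball,ball2=ball2,tin=onz("top",*T(432,255),.036),tin2=onz("side",*S(337,112),.036),spool=onz("top",*T(302,454),.06),spool2=onz("side",*S(557,230),.06),pin=onz("top",*T(181,306),.06),pin2=onz("side",*S(342,322),.06),
 plL=onz("top",*T(348,380),.077),plR=onz("top",*T(402,322),.077),plLs=onz("side",*S(472,155),.077),plRs=onz("side",*S(411,105),.077),b1=onz("top",*T(255,335),.064),b2=onz("top",*T(348,240),.064)).items(): print(n,p.round(4),J(p))
E
```

```text
corners
 [[ 0.7694  0.0092  0.012 ]
 [ 0.5834 -0.1952  0.012 ]
 [ 0.4007 -0.0253  0.012 ]
 [ 0.5857  0.177   0.012 ]]
0.27636972803400667 47.70746865157393
0.2741530405860612 47.55289646217694
0.24874810359318972 137.59770303886137
0.24950180170525174 137.08875180416644
yaw 47.48670498919466 org [0.62705649 0.0374757 ]
side corners [[ 0.7689  0.0131  0.012 ]
 [ 0.5871 -0.1918  0.012 ]
 [ 0.4042 -0.0204  0.012 ]
 [ 0.5868  0.1802  0.012 ]]
hub [0.628  0.0379 0.068 ] [ 0.0009 -0.0004]
hub2 [0.6292 0.0363 0.068 ] [ 0.0005 -0.0024]
ball [ 0.7068 -0.0013  0.057 ] [ 0.0253 -0.085 ]
ball2 [ 0.7081 -0.0017  0.057 ] [ 0.0259 -0.0862]
tin [ 0.6054 -0.113   0.036 ] [-0.1255 -0.0858]
tin2 [ 0.6054 -0.1042  0.036 ] [-0.1191 -0.0798]
spool [ 0.4573 -0.0174  0.06  ] [-0.1551  0.0881]
spool2 [ 0.4584 -0.0145  0.06  ] [-0.1523  0.0892]
pin [0.5637 0.0724 0.06  ] [-0.0171  0.0703]
pin2 [0.5679 0.0757 0.06  ] [-0.0118  0.0695]
plL [ 0.5105 -0.0499  0.077 ] [-0.1432  0.0269]
plR [ 0.5526 -0.0886  0.077 ] [-0.1433 -0.0303]
plLs [ 0.5138 -0.0474  0.077 ] [-0.1391  0.0261]
plRs [ 0.5556 -0.0805  0.077 ] [-0.1353 -0.0271]
b1 [0.5428 0.0178 0.064 ] [-0.0714  0.0488]
b2 [ 0.6131 -0.0495  0.064 ] [-0.0735 -0.0485]
```

>>> move_arm:
  commands:
    - {"claw":-1,"travel":[0,0,0],"turn":-7}
    - {"claw":-1,"travel":[0,0,0],"turn":-7}
    - {"claw":-1,"travel":[0,0,0],"turn":-7}
    - {"claw":-1,"travel":[2,0,0],"turn":-0.7}
    - {"claw":-1,"travel":[4,0,0],"turn":0}

```text
time: 0.52
ee_pos: [0.2792, -0.4523, 0.4036]
tcp_rot: [-179.9, 0.0, 47.4]
wrist_force: [0.8, -0.4, 1.3]
opening: 0.0255
```

>>> move_arm:
  commands:
    - {"claw":-1,"travel":[4,0,0],"turn":0}
    - {"claw":-1,"travel":[4,0,0],"turn":0}
    - {"claw":-1,"travel":[4,0,0],"turn":0}
    - {"claw":-1,"travel":[4,0,0],"turn":0}
    - {"claw":-1,"travel":[4,0,0],"turn":0}

```text
time: 0.93
ee_pos: [0.4162, -0.3018, 0.4045]
tcp_rot: [-180.0, 0.0, 47.5]
wrist_force: [0.5, -0.6, 0.2]
opening: -0.0001
```

>>> move_arm:
  commands:
    - {"claw":-1,"travel":[4,0,0],"turn":0}
    - {"claw":-1,"travel":[4,0,0],"turn":0}
    - {"claw":-1,"travel":[4,0,0],"turn":0}
    - {"claw":-1,"travel":[4,0,0],"turn":0}
    - {"claw":-1,"travel":[0,0,0],"turn":0}

```text
time: 1.35
ee_pos: [0.5267, -0.181, 0.4035]
tcp_rot: [-179.9, -0.1, 47.8]
wrist_force: [1.2, -0.2, 0.5]
opening: -0.0003
```

>>> move_arm:
  commands:
    - {"claw":-1,"travel":[4,0,0],"turn":0}
    - {"claw":-1,"travel":[4,0,0],"turn":0}
    - {"claw":-1,"travel":[4,-0.4,1],"turn":0}
    - {"claw":-1,"travel":[4,-0.4,1],"turn":0}
    - {"claw":-1,"travel":[4,0,2],"turn":0}

```text
time: 1.77
ee_pos: [0.6516, -0.0326, 0.3671]
tcp_rot: [179.9, -0.1, 47.5]
wrist_force: [0.4, -0.2, 0.2]
opening: -0.0
```

>>> move_arm:
  commands:
    - {"claw":-1,"travel":[1.5,0,3],"turn":0}
    - {"claw":-1,"travel":[0,0,3],"turn":0}
    - {"claw":-1,"travel":[0,0,0],"turn":0}
    - {"claw":-1,"travel":[0,0,0],"turn":0}

```text
time: 2.1
ee_pos: [0.6603, -0.0236, 0.3045]
tcp_rot: [-179.8, 0.2, 47.5]
wrist_force: [-0.3, -0.3, 2.0]
opening: -0.0
```

```bash
cat > look.py <<'E'
import sys
from h import *
from workcell import status
tag=sys.argv[1]
for n,(x0,x1,y0,y1) in dict(side=(185,345,120,265),top=(175,330,130,280)).items():
    im=viewer.camera(n);cv2.imwrite(f"pics/{n}{tag}.png",cv2.resize(im[y0:y1,x0:x1],None,fx=4,fy=4,interpolation=cv2.INTER_CUBIC))
o=status.get_obs();org=np.array([.628,.0385]);a=np.radians(47.5)
d=o["ee_pos"][:2]-org
print("t",o["time"],"jig xy",d@[np.cos(a),np.sin(a)],d@[-np.sin(a),np.cos(a)],"z tip",o["ee_pos"][2]-.173,o["tcp_rot"],o["wrist_force"],"q",o["q"].round(1))
E
python3 look.py 1
```

```text
t 2.2 jig xy -0.024065710547752844 -0.06646985503588505 z tip 0.13536739032666495 [ 1.79905338e+02 -7.51495844e-02  4.74814097e+01] [ 0.13529488 -0.30558948  0.46911703] q [ -2.1  19.6  16.5  86.8  -0.  130.4]
```

View pics/side1.png

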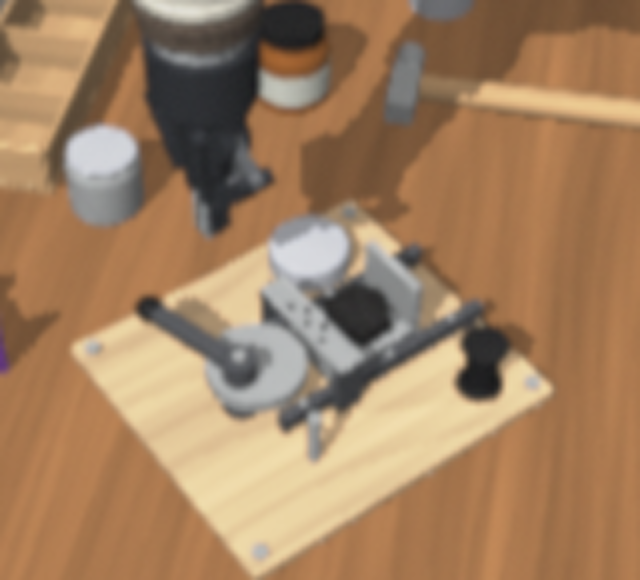

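View pics/top1.png

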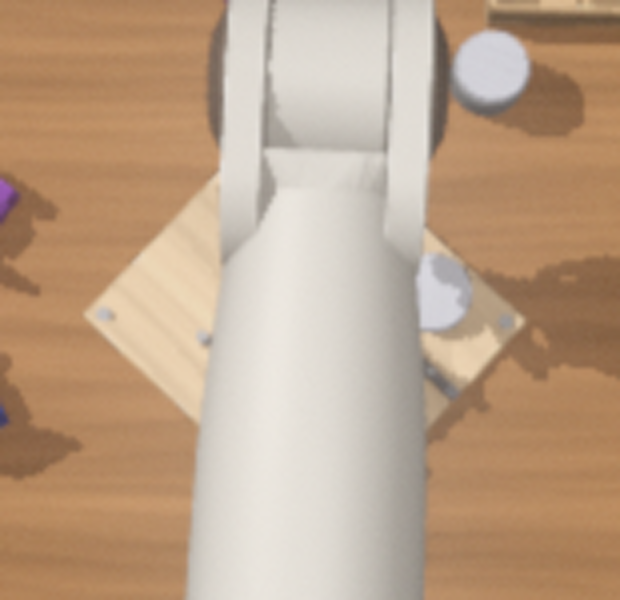

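Run:
```python
from h import *
from workcell import status
p=status.get_obs()["ee_pos"]
for dz in(.12,.1547,.16,.173,.186): print(dz,(np.array(proj("side",[p[0],p[1],p[2]-dz]))-[185,120])*4)
im=viewer.camera("side")[95:190,205:275]
cv2.imwrite("pics/grip.png",cv2.resize(im,None,fx=6,fy=6,interpolation=cv2.INTER_LANCZOS4))
```

```text
0.12 [208.42306609 166.38607669]
0.1547 [210.49650797 202.45422991]
0.16 [210.80392342 207.80181541]
0.173 [211.5479508  220.74439843]
0.186 [212.27807551 233.44514023]
```

View pics/grip.png

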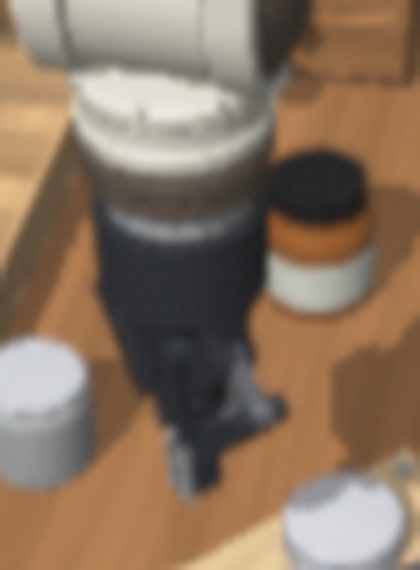

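>>> move_arm:
  commands:
    - {"claw":-1,"travel":[0,0,3],"turn":0}
    - {"claw":-1,"travel":[0,0,3],"turn":0}
    - {"claw":-1,"travel":[0,0,2],"turn":0}
    - {"claw":-1,"travel":[0,0,0.2],"turn":0}
    - {"claw":-1,"travel":[0,0,0],"turn":0}

```text
time: 2.67
ee_pos: [0.6608, -0.024, 0.2251]
tcp_rot: [180.0, -0.0, 47.5]
wrist_force: [0.6, -0.5, 1.0]
opening: -0.0002
```

```bash
python3 look.py 2
python3 - <<'E'
import numpy as np
prev=None
for f in range(-73,101,8):
    a=np.radians(f);r=58;s,c=np.sin(a),np.cos(a)
    d=7+11*abs(s)+14.5*abs(c)
    P=np.array([r*c+d*s,r*s-d*c]);print(f,P.round(1),"tool step cm", None if prev is None else ((P-prev)*[.1,-.1]).round(2));prev=P
E
```

```text
t 2.7667 jig xy -0.02334263737641379 -0.06672776093490873 z tip 0.054084625271287046 [ 1.79840280e+02 -1.37136300e-01  4.75040577e+01] [-0.47625346  1.06912634  0.27368705] q [ -2.1  20.3   8.5  78.    0.  130.4]
-73 [ -3.9 -61.8] tool step cm None
-65 [  3.6 -62.3] tool step cm [0.74 0.05]
-57 [ 11.4 -61.8] tool step cm [ 0.78 -0.05]
-49 [ 19.3 -60.1] tool step cm [ 0.8  -0.17]
-41 [ 27.3 -57. ] tool step cm [ 0.79 -0.3 ]
-33 [ 34.9 -52.7] tool step cm [ 0.77 -0.44]
-25 [ 42.1 -47. ] tool step cm [ 0.71 -0.57]
-17 [ 48.4 -40. ] tool step cm [ 0.63 -0.7 ]
-9 [ 53.7 -31.8] tool step cm [ 0.53 -0.82]
-1 [ 57.6 -22.7] tool step cm [ 0.39 -0.91]
7 [ 60.3 -15.5] tool step cm [ 0.27 -0.72]
15 [62.2 -8. ] tool step cm [ 0.19 -0.75]
23 [63. -0.] tool step cm [ 0.08 -0.8 ]
31 [62.6  8.4] tool step cm [-0.04 -0.84]
39 [60.9 16.9] tool step cm [-0.17 -0.86]
47 [57.8 25.4] tool step cm [-0.31 -0.85]
55 [53.2 33.6] tool step cm [-0.46 -0.81]
63 [47.2 41.1] tool step cm [-0.6  -0.75]
71 [39.8 47.6] tool step cm [-0.74 -0.66]
79 [31.3 53. ] tool step cm [-0.85 -0.54]
87 [21.8 56.9] tool step cm [-0.95 -0.39]
95 [14.1 59.5] tool step cm [-0.77 -0.25]
```

View pics/side2.png

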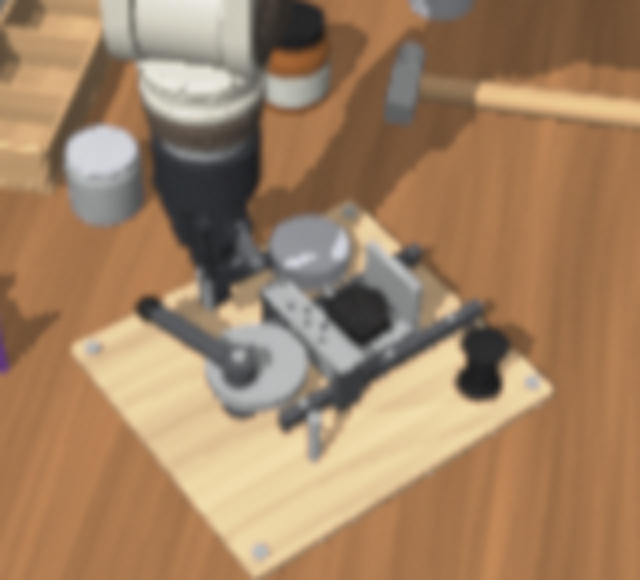

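The side picture shows the closed fingertip at about (210,300), on the carriage side of the lever. The ball is at (150,308) and the hub at (240,355). I'll start the push.

>>> move_arm:
  commands:
    - {"claw":-1,"travel":[1,-0.3,0.1],"turn":0}
    - {"claw":-1,"travel":[0.9,-0.2,0],"turn":0}
    - {"claw":-1,"travel":[0.7,0,0],"turn":0}
    - {"claw":-1,"travel":[0.8,0,0],"turn":0}
    - {"claw":-1,"travel":[0.8,-0.2,0],"turn":0}

```text
time: 3.18
ee_pos: [0.6843, 0.0127, 0.2235]
tcp_rot: [180.0, 0.1, 47.5]
wrist_force: [-5.6, -4.5, 1.2]
opening: 0.0002
```

```bash
python3 look.py 3
```

```text
t 3.2833 jig xy 0.019840405450268293 -0.058692661974007965 z tip 0.05031249836171686 [1.79973494e+02 1.23915972e-02 4.75980979e+01] [-0.41948445 -0.19974128  0.38096058] q [  1.1  23.7  12.5  78.8  -0.  133.5]
```

View pics/side3.png

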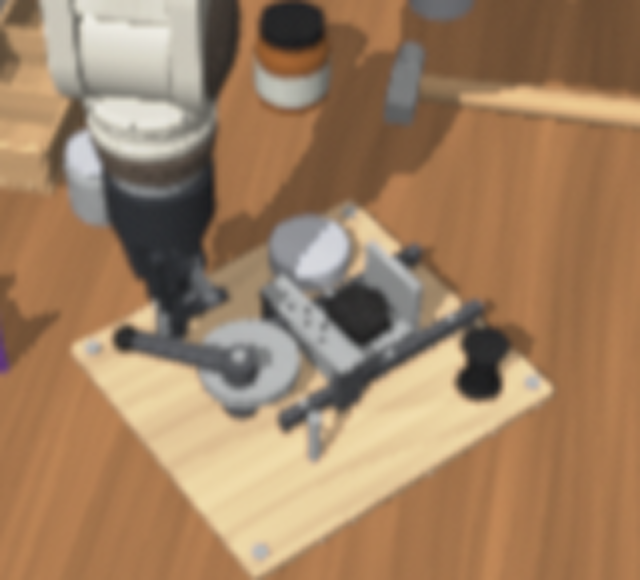

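The ball has moved to about (127,338), so the lever is turning, with about 7 N on the wrist. I'll carry on round the arc.

>>> move_arm:
  commands:
    - {"claw":-1,"travel":[0.8,-0.2,-0.1],"turn":0}
    - {"claw":-1,"travel":[0.8,-0.4,0],"turn":0}
    - {"claw":-1,"travel":[0.7,-0.6,0],"turn":0}
    - {"claw":-1,"travel":[0.6,-0.7,0],"turn":0}
    - {"claw":-1,"travel":[0.5,-0.8,0],"turn":0}

```text
time: 3.7
ee_pos: [0.6873, 0.0554, 0.2241]
tcp_rot: [179.9, 0.1, 47.5]
wrist_force: [0.3, -6.1, 0.5]
opening: 0.0001
```

```bash
python3 look.py 4
```

```text
t 3.8 jig xy 0.05320450978051558 -0.03143458337893593 z tip 0.051179689239022996 [ 1.79980716e+02 -5.85418446e-03  4.75883190e+01] [ 0.10871546 -0.67131908  0.90347844] q [  4.7  24.3  13.4  79.1  -0.  137.1]
```

View pics/side4.png

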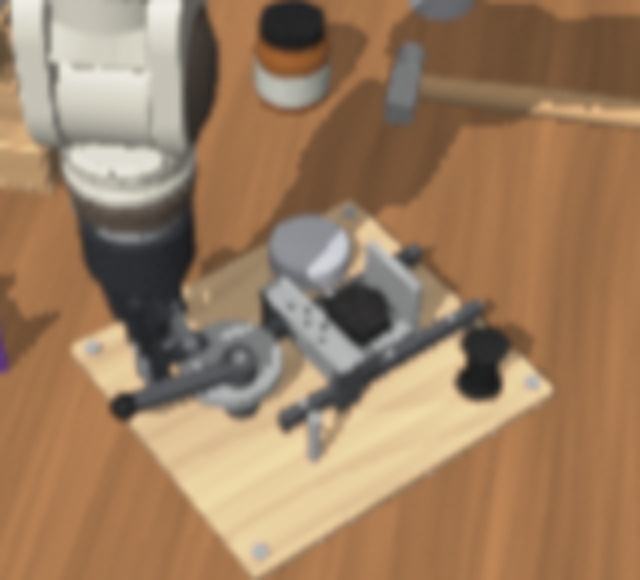

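>>> move_arm:
  commands:
    - {"claw":-1,"travel":[0.4,-0.9,0],"turn":0}
    - {"claw":-1,"travel":[0.3,-0.7,0],"turn":0}
    - {"claw":-1,"travel":[0.2,-0.8,0],"turn":0}
    - {"claw":-1,"travel":[0.1,-0.8,0],"turn":0}
    - {"claw":-1,"travel":[-0.1,-0.8,0],"turn":0}

```text
time: 4.22
ee_pos: [0.6642, 0.0889, 0.2243]
tcp_rot: [179.9, -0.0, 47.5]
wrist_force: [4.0, -5.6, -0.9]
opening: -0.0005
```

>>> move_arm:
  commands:
    - {"claw":-1,"travel":[-0.2,-0.9,0],"turn":0}
    - {"claw":-1,"travel":[-0.3,-0.8,0],"turn":0}
    - {"claw":-1,"travel":[-0.4,-0.8,0],"turn":0}
    - {"claw":-1,"travel":[-0.6,-0.8,0],"turn":0}

```text
time: 4.55
ee_pos: [0.6299, 0.1004, 0.2246]
tcp_rot: [179.9, -0.1, 47.5]
wrist_force: [6.7, -2.4, -0.3]
opening: -0.0001
```

```bash
python3 look.py 5
```

```text
t 4.65 jig xy 0.04639768798157509 0.04124180137874752 z tip 0.05173503340865504 [ 1.79971724e+02 -8.58807460e-02  4.75497275e+01] [ 0.28860489 -0.12219638 -0.42651701] q [  9.1  17.    4.1  77.    0.  141.5]
```

View pics/side5.png

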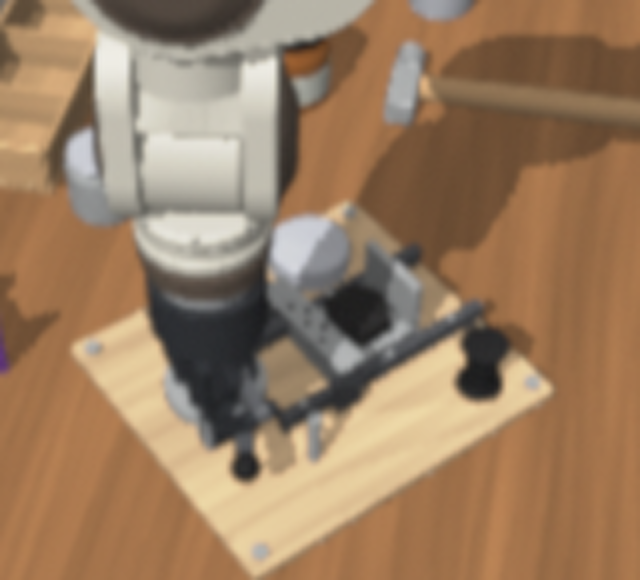

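>>> move_arm:
  commands:
    - {"claw":-1,"travel":[-0.7,-0.6,0],"turn":0}
    - {"claw":-1,"travel":[-0.8,-0.5,0],"turn":0}
    - {"claw":-1,"travel":[-0.8,-0.4,0],"turn":0}
    - {"claw":-1,"travel":[0,0,0],"turn":0}

```text
time: 4.98
ee_pos: [0.6025, 0.0934, 0.2245]
tcp_rot: [180.0, -0.1, 47.5]
wrist_force: [-0.4, -1.0, 0.3]
opening: -0.0003
```

>>> move_arm:
  commands:
    - {"claw":-1,"travel":[-0.3,0,0],"turn":0}
    - {"claw":-1,"travel":[-0.2,0,0],"turn":0}

```text
time: 5.15
ee_pos: [0.5997, 0.0905, 0.2245]
tcp_rot: [-179.9, -0.1, 47.6]
wrist_force: [0.2, 5.8, 1.6]
opening: 0.0001
```

```bash
python3 look.py 6
```

```text
t 5.25 jig xy 0.01905304296102845 0.055979094945441614 z tip 0.05144488292429389 [-1.79943116e+02 -9.77878411e-02  4.75590913e+01] [0.85675968 3.81515906 2.26456542] q [ 8.60e+00  1.29e+01 -9.00e-01  7.61e+01  1.00e-01  1.41e+02]
```

View pics/side6.png

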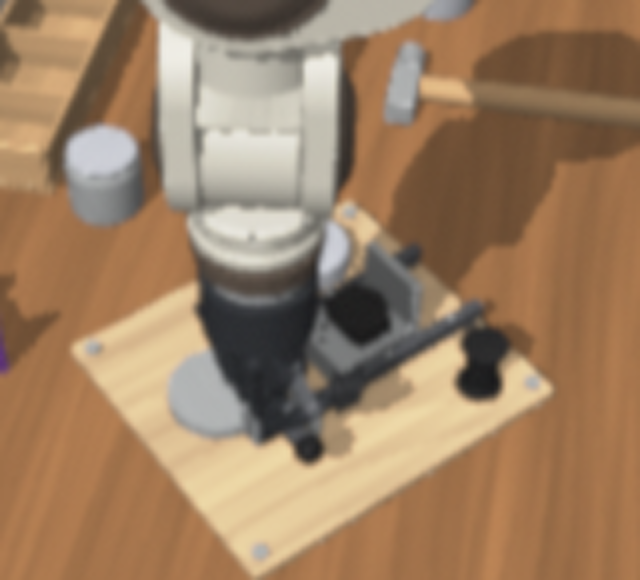

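Run:
```python
from h import *
org=np.array([.628,.0385]);a=np.radians(47.5)
p=onz("side",(309.5)/4+184.5,448.5/4+119.5,.057)[:2]-org
x,y=p@[np.cos(a),np.sin(a)],p@[-np.sin(a),np.cos(a)];print(x,y,np.degrees(np.arctan2(y,x)))
```

```text
0.0034790538549456422 0.08680153159926306 87.70478169013269
```

>>> move_arm:
  commands:
    - {"claw":-1,"travel":[-0.2,0,0],"turn":0}
    - {"claw":-1,"travel":[-0.2,0,0],"turn":0}

```text
time: 5.42
ee_pos: [0.597, 0.0877, 0.2244]
tcp_rot: [-179.9, -0.1, 47.6]
wrist_force: [1.8, 8.2, 2.4]
opening: 0.0003
```

>>> move_arm:
  commands:
    - {"claw":-1,"travel":[-0.2,0,0],"turn":0}
    - {"claw":-1,"travel":[-0.1,0,0],"turn":0}

```text
time: 5.58
ee_pos: [0.5958, 0.0864, 0.2245]
tcp_rot: [-179.9, -0.4, 47.6]
wrist_force: [11.3, 17.0, -3.7]
opening: -0.0002
```

```bash
python3 look.py 7
```

```text
t 5.6833 jig xy 0.013689542891949418 0.05617159201780994 z tip 0.05151876553700299 [-179.93188474   -0.36655403   47.64200127] [ 7.29776596 14.25210169 -3.24843229] q [  8.2  12.2  -1.8  75.8   0.3 140.6]
```

View pics/side7.png

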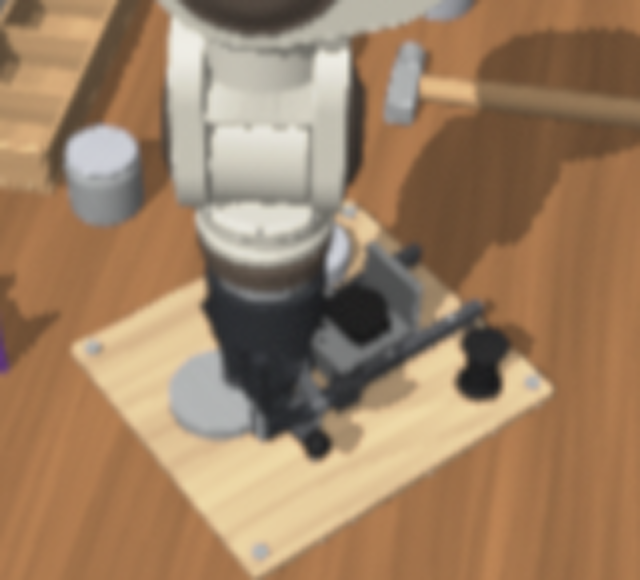

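>>> move_arm:
  commands:
    - {"claw":-1,"travel":[1,0,0],"turn":0}
    - {"claw":-1,"travel":[1,0,0],"turn":0}
    - {"claw":-1,"travel":[0,0,-3],"turn":0}
    - {"claw":-1,"travel":[0,0,-4],"turn":0}
    - {"claw":-1,"travel":[0,0,-3],"turn":0}

```text
time: 6.1
ee_pos: [0.6083, 0.0998, 0.3257]
tcp_rot: [-180.0, 0.1, 47.5]
wrist_force: [1.6, 0.2, 0.6]
opening: 0.0001
```

>>> move_arm:
  commands:
    - {"claw":-1,"travel":[-3,1,0],"turn":0}
    - {"claw":-1,"travel":[-4,1,0],"turn":0}
    - {"claw":-1,"travel":[-4,1,0],"turn":0}
    - {"claw":-1,"travel":[-4,1,0],"turn":0}
    - {"claw":-1,"travel":[-4,1,0],"turn":0}

```text
time: 6.52
ee_pos: [0.5159, -0.0756, 0.3239]
tcp_rot: [-180.0, 0.1, 47.6]
wrist_force: [0.2, -0.3, 0.6]
opening: 0.0003
```

>>> move_arm:
  commands:
    - {"claw":-1,"travel":[-2.1,0.6,0],"turn":0}
    - {"claw":-1,"travel":[0,0,0],"turn":0}
    - {"claw":-1,"travel":[0,0,0],"turn":0}

```text
time: 6.77
ee_pos: [0.5068, -0.095, 0.3242]
tcp_rot: [180.0, 0.0, 47.4]
wrist_force: [0.8, 0.6, -0.7]
opening: 0.0001
```

```bash
python3 look.py 8
```

```text
t 6.8667 jig xy -0.17888326088330725 -0.0003046104337489234 z tip 0.1509922934291601 [-1.79983501e+02  9.12232849e-03  4.75319995e+01] [ 0.35450864  0.73128453 -0.0481153 ] q [-10.5  -0.6  -4.6  86.    0.  122. ]
```

View pics/side8.png

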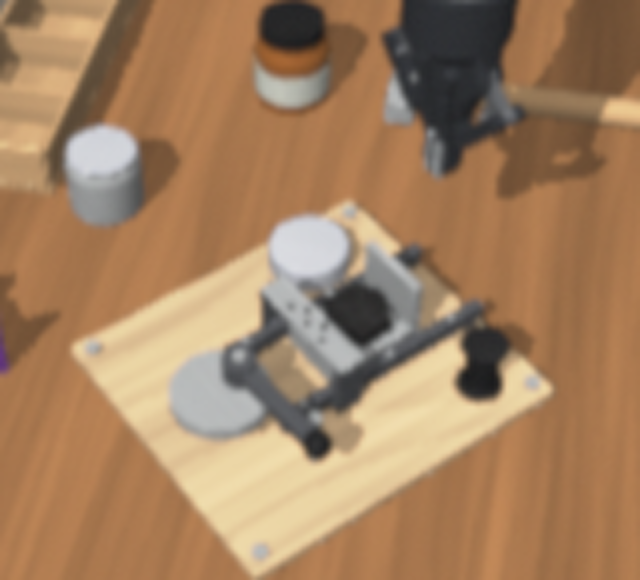

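View pics/top8.png

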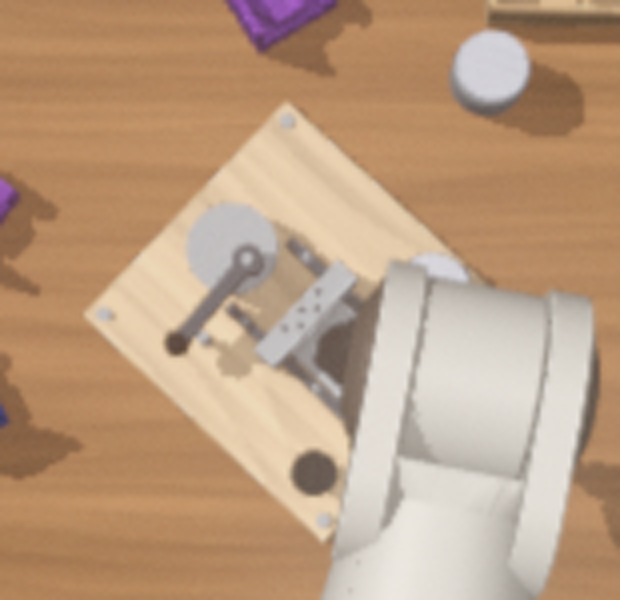

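The cam lever is at its stop pin (side view: ball at (317,443), against the pin) and the carriage hasn't moved. Next I'll lower the finger behind the push plate.

>>> move_arm:
  commands:
    - {"claw":-1,"travel":[0,0,3],"turn":0}
    - {"claw":-1,"travel":[0,0,3],"turn":0}
    - {"claw":-1,"travel":[0,0,3],"turn":0}
    - {"claw":-1,"travel":[0,0,1.2],"turn":0}
    - {"claw":-1,"travel":[0,0,0],"turn":0}

```text
time: 7.28
ee_pos: [0.5063, -0.0929, 0.2189]
tcp_rot: [-179.7, 0.2, 47.6]
wrist_force: [0.5, -0.1, 0.6]
opening: -0.0003
```

```bash
python3 look.py 9
```

```text
t 7.3833 jig xy -0.17876310596795963 -0.0001567628016653669 z tip 0.04989610152585705 [1.79998327e+02 4.70695098e-04 4.75854238e+01] [0.30941459 0.33032477 0.73005144] q [-10.4   0.8 -14.4  74.8  -0.  122. ]
```

View pics/side9.png

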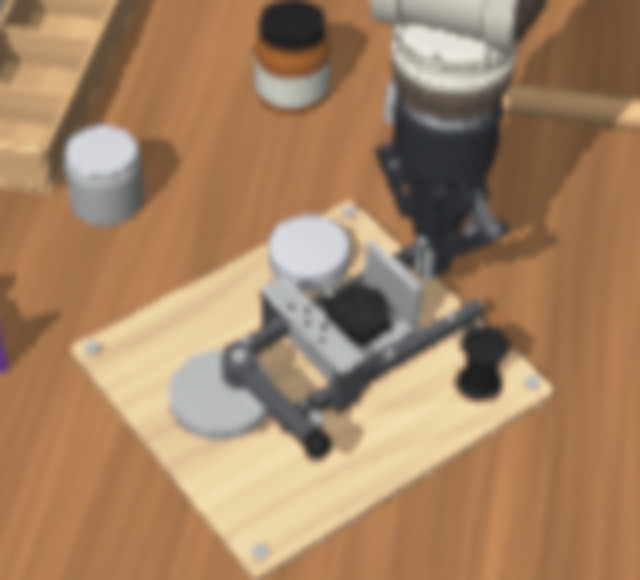

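The fingertip is behind the push plate at about (425,265) and clear of the spool and tin. I'll push forward.

>>> move_arm:
  commands:
    - {"claw":-1,"travel":[1,0,0],"turn":0}
    - {"claw":-1,"travel":[0.8,0,0],"turn":0}
    - {"claw":-1,"travel":[0.5,0,0],"turn":0}
    - {"claw":-1,"travel":[0.5,0,0],"turn":0}
    - {"claw":-1,"travel":[0.5,0,0],"turn":0}

```text
time: 7.8
ee_pos: [0.5294, -0.0698, 0.2237]
tcp_rot: [179.9, 0.1, 47.5]
wrist_force: [-7.5, -9.6, 9.2]
opening: -0.0
```

>>> move_arm:
  commands:
    - {"claw":-1,"travel":[0.5,0,0],"turn":0}
    - {"claw":-1,"travel":[0.5,0,0],"turn":0}
    - {"claw":-1,"travel":[0.5,0,0],"turn":0}
    - {"claw":-1,"travel":[0.5,0,0],"turn":0}
    - {"claw":-1,"travel":[0.5,0,0],"turn":0}

```text
time: 8.22
ee_pos: [0.5462, -0.0515, 0.2237]
tcp_rot: [179.9, 0.1, 47.5]
wrist_force: [-7.4, -9.1, 8.8]
opening: 0.0003
```

>>> move_arm:
  commands:
    - {"claw":-1,"travel":[0.3,0,0],"turn":0}
    - {"claw":-1,"travel":[0.2,0,0],"turn":0}
    - {"claw":-1,"travel":[0.2,0,0],"turn":0}

```text
time: 8.47
ee_pos: [0.5509, -0.0464, 0.2237]
tcp_rot: [179.9, 0.1, 47.5]
wrist_force: [-8.0, -8.5, 8.6]
opening: -0.0001
```

```bash
python3 look.py 10
```

```text
t 8.5667 jig xy -0.11447066852830654 -0.00045278935253885314 z tip 0.05066707268757903 [1.79875861e+02 8.42428616e-02 4.74999989e+01] [-5.88807022 -6.55493429  7.61978306] q [-4.800e+00  5.700e+00 -9.100e+00  7.510e+01 -1.000e-01  1.277e+02]
```

View pics/side10.png

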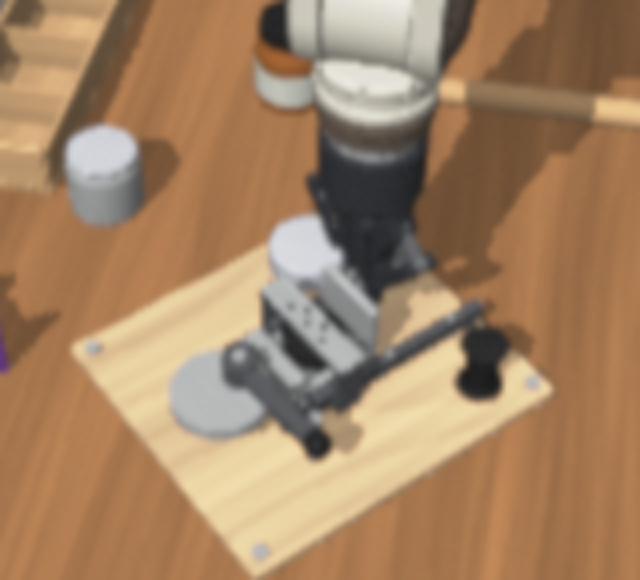

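>>> move_arm:
  commands:
    - {"claw":-1,"travel":[0.2,0,0],"turn":0}
    - {"claw":-1,"travel":[0.1,0,0],"turn":0}

```text
time: 8.73
ee_pos: [0.5528, -0.0442, 0.2236]
tcp_rot: [179.9, 0.1, 47.5]
wrist_force: [-7.7, -8.1, 7.5]
opening: 0.0
```

>>> move_arm:
  commands:
    - {"claw":-1,"travel":[0.1,0,0],"turn":0}
    - {"claw":-1,"travel":[0.1,0,0],"turn":0}

```text
time: 8.9
ee_pos: [0.5537, -0.0431, 0.2236]
tcp_rot: [179.9, 0.2, 47.5]
wrist_force: [-15.2, -15.4, 11.8]
opening: 0.0002
```

>>> move_arm:
  commands:
    - {"claw":-1,"travel":[0.1,0,0],"turn":0}
    - {"claw":-1,"travel":[0.1,0,0],"turn":0}
    - {"claw":-1,"travel":[0,0,0],"turn":0}

```text
time: 9.15
ee_pos: [0.5542, -0.0426, 0.2237]
tcp_rot: [179.9, 0.4, 47.4]
wrist_force: [-18.8, -19.4, 14.0]
opening: 0.0001
```

```bash
python3 look.py 11
```

```text
t 9.25 jig xy -0.10970761407723897 -0.0004051658111251298 z tip 0.05068013608926303 [179.87950101   0.43530961  47.38358657] [-18.8835401  -20.14135511  14.72314319] q [ -4.3   6.3  -8.6  75.3  -0.4 128.3]
```

View pics/side11.png

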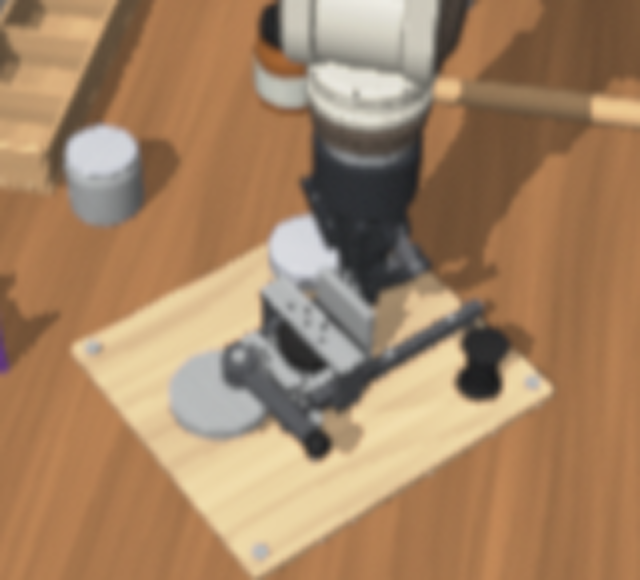

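Wrist force has risen to 27 N in the plane and the plate is at about -0.099, so the carriage is home. I'll back off and rise clear.

>>> move_arm:
  commands:
    - {"claw":-1,"travel":[-0.5,0,0],"turn":0}
    - {"claw":-1,"travel":[-1,0,0],"turn":0}
    - {"claw":-1,"travel":[-1.5,0,0],"turn":0}
    - {"claw":-1,"travel":[0,0,-3],"turn":0}
    - {"claw":-1,"travel":[0,0,-4],"turn":0}

```text
time: 9.67
ee_pos: [0.5333, -0.0636, 0.2896]
tcp_rot: [-179.7, 0.2, 47.5]
wrist_force: [1.2, 0.4, 0.8]
opening: 0.0001
```

>>> move_arm:
  commands:
    - {"claw":-1,"travel":[-4,0,-3],"turn":0}
    - {"claw":-1,"travel":[-4,0,-2],"turn":0}
    - {"claw":-1,"travel":[-4,0,0],"turn":0}
    - {"claw":-1,"travel":[-4,0,0],"turn":0}
    - {"claw":-1,"travel":[-4,0,0],"turn":0}

```text
time: 10.08
ee_pos: [0.4046, -0.2045, 0.3364]
tcp_rot: [179.9, -0.0, 47.6]
wrist_force: [1.5, -1.2, 0.4]
opening: 0.0
```

>>> move_arm:
  commands:
    - {"claw":-1,"travel":[-4,0,0],"turn":0}
    - {"claw":-1,"travel":[-2,0,0],"turn":0}
    - {"claw":-1,"travel":[0,0,0],"turn":0}
    - {"claw":-1,"travel":[0,0,0],"turn":0}
    - {"claw":-1,"travel":[0,0,0],"turn":0}

```text
time: 10.5
ee_pos: [0.3659, -0.2477, 0.3358]
tcp_rot: [180.0, -0.0, 47.5]
wrist_force: [-0.1, -0.3, -0.2]
opening: 0.0002
```

```bash
python3 look.py 12
```

```text
t 10.6 jig xy -0.38738852262474616 -0.00019352567104132738 z tip 0.16268119308499257 [ 1.79997809e+02 -1.07979917e-02  4.76030393e+01] [0.7766046  0.47290646 0.16509416] q [-34.  -10.7 -12.6  88.1   0.   98.4]
```

View pics/side12.png

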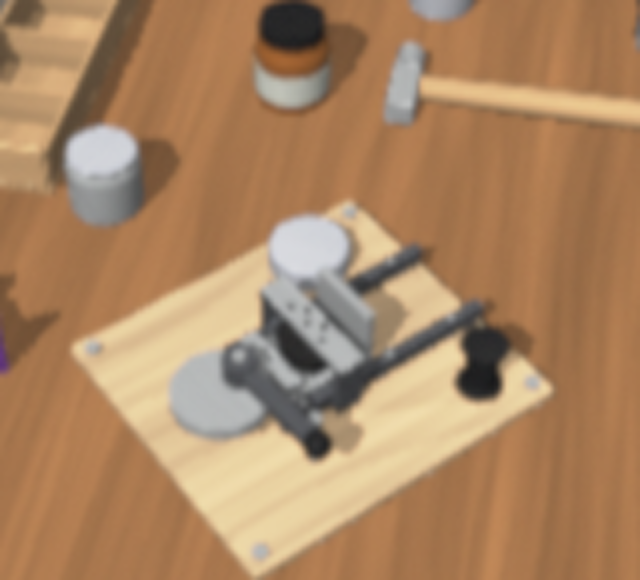

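View pics/top12.png

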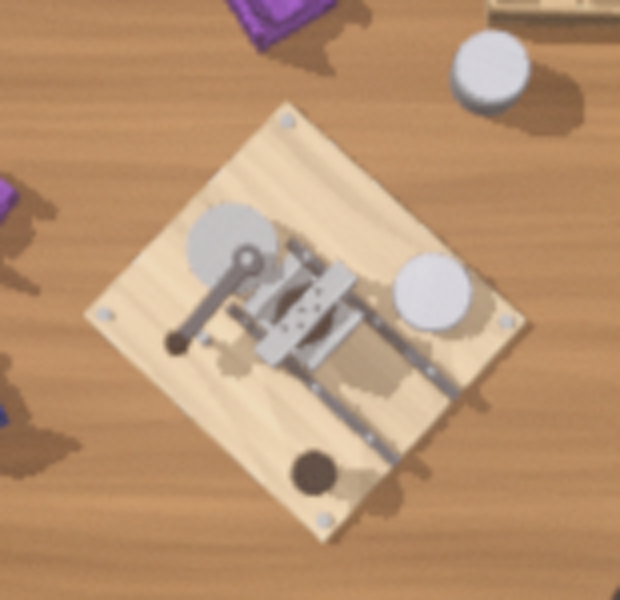

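Run:
```python
from h import *
org=np.array([.628,.0385]);a=np.radians(47.5)
def J(n,u,v,z):
    x0,y0=(175,130) if n=="top" else (185,120)
    p=onz(n,(u+.5)/4+x0-.5,(v+.5)/4+y0-.5,z)[:2]-org
    return np.array([p@[np.cos(a),np.sin(a)],p@[-np.sin(a),np.cos(a)]])
for l,*q in [("plate",'top',363,317,.077),("plate",'top',315,370,.077),("plate",'side',373,310,.077),("plate",'side',323,272,.077)]: print(l,J(*q).round(4))
for q in [('top',177,343,.057),('side',317,443,.057)]:
    b=J(*q);print("ball",b.round(4),"cam rad",np.arctan2(b[1],b[0])+np.pi/2)
```

```text
plate [-0.1007 -0.0281]
plate [-0.1016  0.0288]
plate [-0.0983  0.027 ]
plate [-0.0914 -0.0243]
ball [-0.0047  0.0882] cam rad 3.1947282934461168
ball [-0.0035  0.0866] cam rad 3.1817719932071524
```

The plate is at about -0.101 m from above, the cam reads about 3.19 rad, and nothing else on the board has moved. Handing in.

```bash
python3 -c "
from workcell import bot
print(bot.job_done())"
```

```text
the job is handed in; nothing more can be done
None
```

The job is done and handed in at about 10.6 s. With the gripper shut, I pushed the cam lever round to its stop pin, backed off, then pushed the carriage from behind until it met the cam. After that the arm moved clear.

**Cam:** the ball's position in both cameras puts the cam at about 3.18–3.19 rad, which is at the stop. Wrist force rose to about 20 N there.

**Carriage:** the top camera puts the push plate at x ≈ -101 mm, and the finger's position at contact gave about -99 mm. Horizontal wrist force rose from about 11 N while sliding to about 27 N at the end.

**Disagreement:** the side camera read -98 mm at one plate corner and -91 mm at the other. I took this as pixel error in picking the partly hidden corner, and it errs on the far side of home.

**Other things:** in the final pictures the tin, spool, jar, can and hammer look unmoved by eye. The brush, spare heel and tool pot were not fully in those cropped views, but the arm never went down near them. The robot was touching nothing, with wrist force near zero.

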